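Turn the cart wheel's valve to the top

ROBOT

A 6-joint arm with a two-finger parallel gripper is mounted at the origin on the work surface. World frame = base frame: x ahead of the robot, y to its left, z up, the work surface at z = 0. Lengths are in m, angles in degrees, forces in N, time in s.
With the tool pointing down it reaches from about 0.375 to 0.975 m from the base axis. Payload 3.8 kg.
Tool frame: the origin (TCP) lies at the very end of the fingers, on their centre line; the grasp point (between the pads) lies 19 mm behind it; z points along the fingers, y is the line along which they close (so a half turn about z gives the same grasp; the last joint's range is limited). The gripper opens to 85 mm and grips with 20 to 120 N. Pads are 22 mm wide; open, the fingers measure 114 mm over their backs; the gripper's body (76 mm by 85 mm) begins 54 mm behind the grasp point. The pads swing forward as they close: fully open they stand 13 mm farther back than shut.
Start: joints at [61.255, 15.12, 91.902, -0, 72.978, -2.114], TCP at [0.303, 0.603, 0.231] pointing down, gripper open.
Joint ranges: [-150.88, 150.88], [-54.13, 125.18], [17.81, 147.31], [-75.09, 255.09], [0, 152.58], [-146.25, 146.25]. Speed limits (degrees/s): [147.25, 147.25, 180, 180, 180, 180].

INTERFACE

Orientations are given as a 3x3 rotation matrix whose columns are the frame's x, y, z axes.
In Python, from plant import manip gives the robot as it stands. The module is installed in compiled form; this text tells all that it offers.
- The arm moves only by the tool send_rows, never from a script. Its argument "targets" is a list that holds one entry, the list of rows, each a list of 7 numbers: the opening, from 0 (shut) to 1 (fully open), then the shift along the tool's x, y, z in units of 250 mm (1.0 is 250 mm), then the turn, a rotation vector about the tool's x, y, z in units of pi/2 rad (1.0 is pi/2 rad). A call has 1 to 20 rows; each row is the pose to reach, as a shift and turn from the pose commanded when the call began, along the tool's axes at that moment; what a row does not reach only later rows make up. A row lasts 1/10 s, in which the tool goes at most 50 mm and 8.59 degrees, less where a joint would pass 70% of its speed; a pose out of reach is approached as far as the arm can. A call with a number of a shift or a turn outside -1 to 1 is refused whole. A call with a gripper value outside its range is refused whole. The fingers move at their own pace and stop on an object; "newtons" is the grip in N (left out, the last holds). Time passes only in rows, so rows that repeat a pose let the fingers close. It gives the time, the measured TCP pose, the force, the opening and the grip force at its end, in the units of the state.
- manip.get_state(): the state, without advancing time (a new reading comes with each control period).
- manip.get_image(name): name is "scene" or "side" or "wrist"; returns the picture (400x640x3 uint8, blue, green, red); there is no depth.
- manip.calibration(name): a dict with "fx", "fy", "cx", "cy" (pixels), "cam_to_world" (4x4, takes a point from camera to world coordinates). Camera axes: x right, y up, looking along -z (the intrinsics and any distortion apply to the point x, -y, -z); pixel columns grow to the right and rows downward; lengths in m; the calibration is good to about 2 mm. The wrist camera is an equidistant fisheye: a pixel r from the principal point sees the ray r / f radians off the axis. A picture is of the moment at which its call begins: read the wrist's pose just before it. calibration takes no time and is no camera call; for the wrist camera it gives the pose at the moment of the call.
- manip.hand_in(): hands the job in; it is judged then, once.
The state is a dict: "time": time; "joint_positions": joint angles; "dq": joint speeds; "joint_torque": joint torques, N m; "tcp_pos": TCP position; "ee_rot": TCP orientation; "contact_force": force on the tool from outside, world axes, zero at the start; "wrist_torque": the same for the moment, N m; "gripper_width": finger opening in m; "grasp_force": force on a finger pad.
Only numpy, scipy, OpenCV 4.12 (cv2) and the standard library are available. Lean on these libraries where they do the work, as an engineer would, in place of code of your own. Each camera call takes 0.05 s, during which the arm holds its last target. There are 200 camera calls.

TASK

Turn the timber-cart wheel on its sloping stand by pushing its spokes with the fingertips, one and then the next as far as needed, until the valve stem is at the very top of the sloping wheel, straight uphill of the axle, ready for the pump; leave the wheel at rest there and take the hand away. Push only on the spokes: keep the fingers off the tyre, rim and valve stem, and leave the other things on the bench where they are, neither moved nor picked up.

Things in the scene. Friction and masses are not known exactly. Their poses are not given: they have to be found in the camera images.
- stand: Plywood wheel stand fixed to the bench, 380 mm wide. Origin at bench level straight below the wheel's centre; -x looks out in front of the stand (roughly to the robot), y is level along the crossbar, z up. Wheel and board slope up away from there at 35 degrees from level: in this frame the axle, out of the wheel's face, is (-0.574, 0, 0.819) and up the slope is (0.819, 0, 0.574).
- axle (a point): Centre of the wheel, on the axle in the wheel's mid-plane, 150 mm above the bench, straight above the stand's origin. The stand's plywood board, 300 x 300 mm, lies parallel to the wheel with its face 45 mm behind the mid-plane. Axes as the stand's.
- crossbar (a point): Middle of the top face of a flat steel bar, 16 mm wide, 6 mm thick, that spans the wheel's face along the stand's y, 44 mm in front of the mid-plane (underside 38 mm); the 24 mm axle nut stands 10 mm proud of it. It ends on posts at y = +-165 mm. Fingers pushing a spoke cannot pass the bar: draw them out and put them in again.
- wheel (a joint): Turn of the wheel, rad: 0 (or a whole turn, +-6.283) has the valve stem at the very top; growing values move the wheel's top to the stand's +y (counter-clockwise seen from in front). Turns both ways, over a full turn. Starts at 2.44 to 3.84. The axle drags (0.25 N m, about 4 N on a spoke at 64 mm); the wheel stays where it is left.
- hub (a point): Centre of the wheel's hub (turns with the wheel). Aluminium hub 52 mm across, 24 mm behind to 26 mm in front of the mid-plane; five plain straight round spokes, 12 mm thick, in the mid-plane, open from 26 to 92 mm from the axle, at 36, 108, 180, 252 and 324 degrees from the valve stem. Its x axis points to the valve stem's root, z out of the wheel's face.
- tyre: Black rubber tyre with its aluminium rim, part of the wheel: 260 mm outer diameter, 36 mm wide (18 mm either side of the mid-plane), inner radius 92 mm. Origin at the wheel's centre.
- valve: Valve stem, part of the wheel: black rubber, 9 mm thick with a brass tip. Origin at its root on the rim, 92 mm from the axle in the mid-plane; from there it reaches 35 mm inwards to 57 mm from the axle while bending up to 20 mm out of the wheel's face. Its x axis points from the axle outwards through the root, z out of the wheel's face.
- birdhouse: Bystander, to be left alone: a small wooden birdhouse with a dark pitched roof, 120 x 120 mm, 175 mm tall.
- jar: Bystander, to be left alone: a screw jar, 64 mm across, 85 mm tall.
- glue: Bystander, to be left alone: a white glue bottle, 56 mm across, 150 mm tall.
- spanner: Bystander, to be left alone: a spanner lying flat in front of the stand.
- hammer: Bystander, to be left alone: a hammer lying flat.
- brush: Bystander, to be left alone: a flat brush lying on the bench.
- offcut: Bystander, to be left alone: a loose wood offcut, 90 x 45 x 22 mm, lying in front of the stand.

How it is judged:
By the outcome, as a careful person would: the job done as asked, in the order asked, and still so for the second after the job is handed in, with the robot touching nothing.
It also fails if it takes over 51 s, if anything falls off the work surface, if the arm or the gripper's body presses on something with over 40 N, if the wrist force passes 120 N, or if a joint passes its speed limit or range.

## Working session

There is one attempt and no reset: what is moved stays moved. The work goes in short steps, Python scripts to look and compute and a tool call to move; the robot and the scene stay as the last step left them, time stands still between calls to the robot, and variables do not carry over. Pictures are saved under pics/ and viewed, at most 10 in all, crops included, and the job is handed in when it is done.

Besides the shell and the picture viewer there is one more tool, called after ">>>" by a JSON object that holds its "method" and its "body", one argument or row to a line. send_rows: Moves the arm, as the interface text tells. Its arguments: {"type":"object","properties":{"targets":{"type":"array","items":{"type":"array","items":{"type":"array","items":{"type":"number"}}}},"newtons":{"type":"number"}},"required":["targets"]}

```bash
mkdir -p pics; python3 - <<'E'
from plant import manip
import cv2,numpy as np
s=manip.get_state();print(s['time'],s['tcp_pos'],s['ee_rot'])
a=manip.get_image("scene");b=manip.get_image("side")
cv2.imwrite("pics/scene.png",a);cv2.imwrite("pics/side.png",b)
for n in("scene","side"):
  c=manip.calibration(n);print(n,c)
E
```

```text
0.0 [0.30219645 0.60276731 0.2299655 ] [[-8.93908675e-01  4.48247769e-01 -1.10363497e-03]
 [ 4.48249111e-01  8.93906591e-01 -1.93406322e-03]
 [ 1.19607046e-04 -2.22357928e-03 -9.99997521e-01]]
scene {'fx': 401.5067930144163, 'fy': 401.5067930144163, 'cx': 324.27524076153406, 'cy': 199.7995562718112, 'cam_to_world': array([[ 0.85366769, -0.34939428,  0.38623193,  0.9721343 ],
       [ 0.52076644,  0.56218987, -0.64245222, -0.71745136],
       [ 0.00733345,  0.74957734,  0.66187615,  0.8885553 ],
       [ 0.        ,  0.        ,  0.        ,  1.        ]])}
side {'fx': 512.1460663135903, 'fy': 512.1460663135903, 'cx': 322.18161211865424, 'cy': 195.6436472929018, 'cam_to_world': array([[ 0.9965633 ,  0.05116796, -0.06514161,  0.45811162],
       [-0.08278626,  0.58833619, -0.80436743, -1.11008294],
       [-0.00283268,  0.80699589,  0.59055026,  0.94980592],
       [ 0.        ,  0.        ,  0.        ,  1.        ]])}
```

View pics/scene.png

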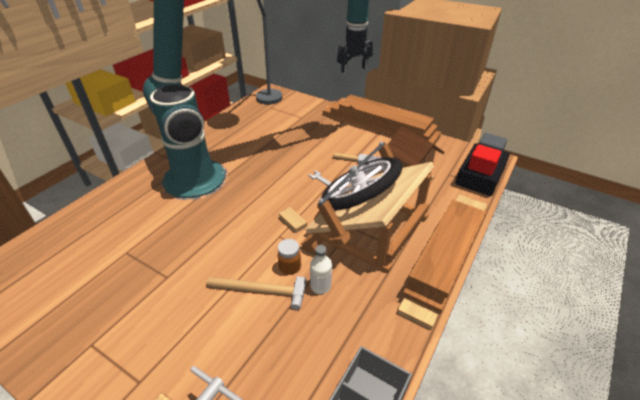

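View pics/side.png

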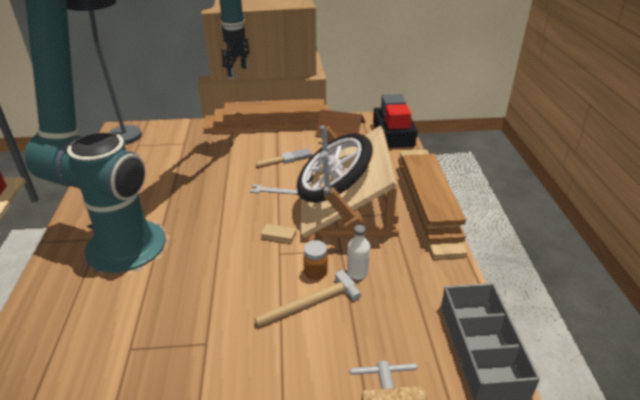

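The scene view shows the wheel at about (363,183), and the side view at about (335,168). The jar, glue and hammer are at lower y, with the birdhouse behind. Next I'll triangulate the tyre.

```bash
cat > h.py <<'E'
import numpy as np,cv2
from plant import manip
def ray(c,u,v):
    M=c["cam_to_world"];d=np.array([(u-c["cx"])/c["fx"],-(v-c["cy"])/c["fy"],-1.]);d=M[:3,:3]@d
    return M[:3,3],d/np.linalg.norm(d)
def tri(r):
    A=sum(np.eye(3)-np.outer(d,d) for o,d in r);b=sum((np.eye(3)-np.outer(d,d))@o for o,d in r)
    p=np.linalg.solve(A,b);return p,[np.linalg.norm(np.cross(p-o,d)) for o,d in r]
def proj(c,p):
    M=c["cam_to_world"];q=M[:3,:3].T@(np.asarray(p)-M[:3,3]);return np.array([c["cx"]+c["fx"]*q[0]/-q[2],c["cy"]-c["fy"]*q[1]/-q[2]])
E
python3 - <<'E'
from h import *
R=[]
for n,(x0,y0,x1,y1) in dict(scene=(310,145,415,220),side=(285,120,385,210)).items():
    im=cv2.imread(f"pics/{n}.png");c=manip.calibration(n)
    m=np.zeros(im.shape[:2],np.uint8);m[y0:y1,x0:x1]=(im[y0:y1,x0:x1].max(2)<60)*255
    k,_=cv2.findContours(m,cv2.RETR_EXTERNAL,cv2.CHAIN_APPROX_NONE);k=max(k,key=cv2.contourArea)
    e=cv2.fitEllipse(cv2.convexHull(k));print(n,e,cv2.boundingRect(k));R.append(ray(c,*e[0]))
p,err=tri(R);print(p,err)
a=cv2.imread("pics/scene.png")[130:270,270:450];b=cv2.imread("pics/side.png")[100:240,240:420]
cv2.imwrite("pics/z.png",np.hstack([cv2.resize(i,(400,311),interpolation=cv2.INTER_CUBIC) for i in(a,b)]))
E
```

```text
scene ((364.7281494140625, 182.87017822265625), (33.1872673034668, 82.48131561279297), 58.98583221435547) (329, 157, 73, 53)
side ((346.7944641113281, 161.02320861816406), (39.79901123046875, 60.07826232910156), 28.19408416748047) (334, 134, 37, 58)
[0.62302793 0.07908241 0.19087162] [np.float64(7.785842133743879e-05), np.float64(7.785842133744966e-05)]
```

View pics/z.png

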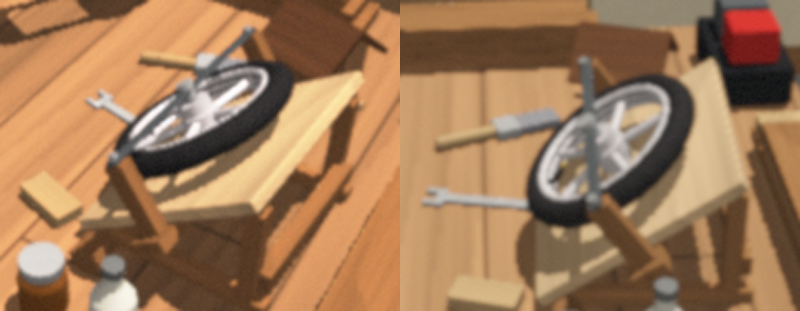

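```bash
python3 - <<'E'
from h import *
R=[];C={n:manip.calibration(n) for n in("scene","side")}
for n,(x0,y0,x1,y1) in dict(scene=(310,145,415,220),side=(290,125,375,206)).items():
    im=cv2.imread(f"pics/{n}.png");c=C[n]
    m=np.zeros(im.shape[:2],np.uint8);m[y0:y1,x0:x1]=(im[y0:y1,x0:x1].max(2)<60)*255
    k,_=cv2.findContours(m,cv2.RETR_EXTERNAL,cv2.CHAIN_APPROX_NONE);k=np.vstack([q for q in k if len(q)>25])
    e=cv2.fitEllipse(cv2.convexHull(k));print(n,e,cv2.boundingRect(k));R.append(ray(c,*e[0]))
p,err=tri(R);print(p,err)
A,_=tri([ray(C["scene"],321.8,202),ray(C["side"],327.8,190)])
B,_=tri([ray(C["scene"],382.5,144.9),ray(C["side"],323.3,127)])
print(A,_,B,np.linalg.norm(A-B),(A+B)/2)
d=(B-A)/np.linalg.norm(B-A);print(np.degrees(np.arctan2(-d[0],d[1])))
print(manip.calibration("wrist"))
s=manip.get_state();print(s['tcp_pos'])
E
```

```text
scene ((364.7281494140625, 182.87017822265625), (33.1872673034668, 82.48131561279297), 58.98583221435547) (329, 157, 73, 53)
side ((333.8629150390625, 167.8345184326172), (47.45939636230469, 86.88182830810547), 49.71525573730469) (298, 134, 73, 68)
[0.59375717 0.14627314 0.1290817 ] [np.float64(0.0022571297147649925), np.float64(0.0022571297147649773)]
[ 0.55921573 -0.04317912  0.18313372] [np.float64(0.0021393069578265946), np.float64(0.0021393069578264927)] [0.57681165 0.29498852 0.17989138] 0.3386406380269565 [0.56801369 0.1259047  0.18151255]
-2.9785913601372083
{'fx': 309.70691628693146, 'fy': 309.70691628693146, 'cx': 316.49926098505676, 'cy': 194.82679411541847, 'cam_to_world': array([[ 0.44917766, -0.84784893, -0.28176519,  0.2303738 ],
       [ 0.89343975,  0.42547734,  0.1439946 ,  0.63995117],
       [-0.00220096, -0.31641938,  0.94861685,  0.37209046],
       [ 0.        ,  0.        ,  0.        ,  1.        ]])}
[0.30223887 0.60280456 0.2300541 ]
```

```bash
cat >> h.py <<'E'
from scipy.spatial.transform import Rotation as Ro
def stand(yaw): 
    c,s=np.cos(np.radians(yaw)),np.sin(np.radians(yaw));return np.array([[c,-s,0],[s,c,0],[0,0,1.]])
a=np.radians(35)
# columns: uphill u, level v, normal n in stand frame
UVN=np.array([[np.cos(a),0,-np.sin(a)],[0,1,0],[np.sin(a),0,np.cos(a)]])
def toolR(yaw): return stand(yaw)@UVN@np.diag([-1.,1,-1])
def row(p,R,s=None):
    s=s or manip.get_state();E=s["ee_rot"]
    return np.round(np.r_[E.T@(p-s["tcp_pos"])/.25,Ro.from_matrix(E.T@R).as_rotvec()/(np.pi/2)],3)
E
python3 - <<'E'
from h import *
W=stand(-3)@UVN; ax=np.array([.593,.127,.15])
print(row(ax+W@[0,0,.15],toolR(-3)))
print(row(ax+W@[0,0,.25],toolR(-3)))
E
```

```text
[-1.577 -1.318 -0.169 -0.081 -0.384 -0.254]
[-1.367 -1.411 -0.496 -0.081 -0.384 -0.254]
```

>>> {"method": "send_rows", "body": {
  "targets": [
    [[0, -0.1, -0.1, -0.3, 0, 0, 0], [0, -0.7, -0.7, -0.4, -0.08, -0.38, -0.25], [0, -0.7, -0.7, -0.4, -0.08, -0.38, -0.25], [0, -0.7, -0.7, -0.4, -0.08, -0.38, -0.25], [0, -0.7, -0.7, -0.4, -0.08, -0.38, -0.25], [0, -0.7, -0.7, -0.4, -0.08, -0.38, -0.25], [0, -0.7, -0.7, -0.4, -0.08, -0.38, -0.25], [0, -0.7, -0.7, -0.4, -0.08, -0.38, -0.25], [0, -0.7, -0.7, -0.4, -0.08, -0.38, -0.25]]
  ]
}}

```text
time: 1.0
tcp_pos: [0.3808, 0.3696, 0.3318]
ee_rot: [[-0.821, 0.059, 0.568], [0.051, 0.998, -0.03], [-0.569, 0.004, -0.822]]
contact_force: [0.6, 0.7, -0.0]
gripper_width: -0.0001
grasp_force: 0.0
```

```bash
python3 - <<'E'
from h import *
W=stand(-3)@UVN; ax=np.array([.593,.127,.15])
print(manip.get_state()['tcp_pos'],row(ax+W@[0,0,.2],toolR(-3)))
E
```

```text
[0.38076774 0.36956444 0.33183027] [-0.328 -0.922  0.31  -0.    -0.003 -0.005]
```

>>> {"method": "send_rows", "body": {
  "targets": [
    [[0, -0.33, -0.92, 0.31, 0, -0.003, -0.005], [0, -0.33, -0.92, 0.31, 0, -0.003, -0.005], [0, -0.33, -0.92, 0.31, 0, -0.003, -0.005], [0, -0.33, -0.92, 0.31, 0, -0.003, -0.005], [0, -0.33, -0.92, 0.31, 0, -0.003, -0.005], [0, -0.33, -0.92, 0.31, 0, -0.003, -0.005], [0, -0.33, -0.92, 0.31, 0, -0.003, -0.005], [0, -0.33, -0.92, 0.31, 0, -0.003, -0.005]]
  ]
}}

```text
time: 1.8
tcp_pos: [0.4795, 0.1334, 0.3144]
ee_rot: [[-0.818, 0.052, 0.572], [0.042, 0.999, -0.031], [-0.573, -0.001, -0.819]]
contact_force: [0.3, 0.6, 0.3]
gripper_width: -0.0001
grasp_force: 0.0
```

```bash
python3 - <<'E'
from h import *
print(manip.get_state()['tcp_pos'])
c=manip.calibration("wrist");im=manip.get_image("wrist");cv2.imwrite("pics/w1.png",im)
import pickle;pickle.dump(c,open("w1.pkl","wb"))
E
```

```text
[0.47949371 0.13335025 0.31441441]
```

View pics/w1.png

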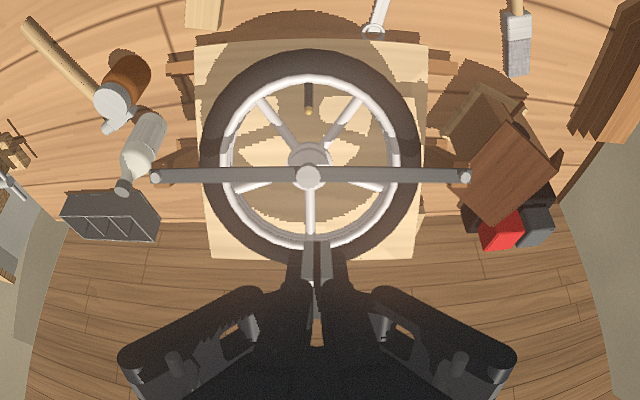

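The wrist view shows the wheel at about (308,155). The valve stem is at (309,98), near the downhill bottom. The nut is at (308,177), the bar ends are at (155,175) and (466,176), and the spokes are clear. I'll cast rays onto the known planes.

```bash
cat >> h.py <<'E'
def fray(c,u,v):
    x,y=u-c["cx"],v-c["cy"];r=np.hypot(x,y);t=r/c["fx"]
    M=c["cam_to_world"];d=np.array([np.sin(t)*x/r,-np.sin(t)*y/r,-np.cos(t)]);return M[:3,3],M[:3,:3]@d
def onpl(o,d,q,n): return o+d*(((q-o)@n)/(d@n))
E
python3 - <<'E'
from h import *;import pickle
c=pickle.load(open("w1.pkl","rb"));im=cv2.imread("pics/w1.png")
z=np.array([0,0,1.])
f=lambda u,v,h:onpl(*fray(c,u,v),np.array([0,0,h]),z)
A,B,N=f(155,175,.186),f(466,176,.186),f(308,177,.194)
yaw=np.degrees(np.arctan2(-(B-A)[0],(B-A)[1]));print(A,B,np.linalg.norm(B-A),yaw,N)
W=stand(yaw)@UVN;ax1=(A+B)/2-W@[0,0,.044];ax2=N-W@[0,0,.054];print(ax1,ax2)
# tyre inner bright rim / spokes: valve and rim pixels onto mid-plane
ax=(ax1+ax2)/2
for nm,u,v,h in[("valve root",309,84,0),("valve tip",309,112,.02),("spokeUp",310,232,0),("spL",262,100,0),("spR",357,100,0),("spLL",234,188,0),("spRR",382,188,0),("tyreL",200,155,0),("tyreR",420,155,0),("tyretop",308,50,.018)]:
    p=W.T@(onpl(*fray(c,u,v),ax+W@[0,0,h],W[:,2])-ax);print(nm,np.round(p*1000),round(np.hypot(p[0],p[1])*1000),round(np.degrees(np.arctan2(p[1],p[0])),1))
E
```

```text
[ 0.55331314 -0.04535729  0.186     ] [0.5729468 0.288674  0.186    ] 0.3346078041130619 -3.3638557391098654 [0.5585996  0.12113173 0.194     ]
[0.58832385 0.12017751 0.14995731] [0.58951937 0.11931434 0.14976579]
valve root [-89.  -1.   0.] 89 -179.6
valve tip [-60.  -0.  20.] 60 -179.9
spokeUp [84.  0.  0.] 84 0.3
spL [-72. -52.   0.] 89 -144.4
spR [-72.  51.  -0.] 89 144.6
spLL [ 28. -89.   0.] 93 -72.4
spRR [28. 84. -0.] 89 71.9
tyreL [ -12. -128.    0.] 129 -95.4
tyreR [-13. 128.   0.] 128 95.7
tyretop [-124.   -1.   18.] 124 -179.4
```

```bash
cat >> h.py <<'E'
YAW=-3.4;AX=np.array([.589,.1198,.15]);W=stand(YAW)@UVN
def tcp(s=None): return np.round((W.T@((s or manip.get_state())["tcp_pos"]-AX))*1000,1)
def fing(phi,r=63):   # finger centre (u,v) mm in contact behind spoke at phi deg, pushing +phi
    p=np.radians(phi);t=np.array([-np.sin(p),np.cos(p)]);h=6+11*abs(t[0])+14.5*abs(t[1])
    return np.sqrt(r*r-h*h)*np.array([np.cos(p),np.sin(p)])-h*t
E
python3 - <<'E'
from h import *
i=63*np.array([np.cos(np.radians(-36)),np.sin(np.radians(-36))])
print(tcp(),i,row(AX+W@(np.r_[i,80]/1e3),toolR(YAW)))
for p in range(0,80,8):
    f=fing(p);d=(f-i)/250;print(p,f.round(1),np.round([-d[0],d[1]],3))
i=63*np.array([-1,0.])
for p in range(196,256,8):
    f=fing(p);d=(f-i)/250;print(p,f.round(1),np.round([-d[0],d[1]],3))
E
```

```text
[  3.7   7.8 198. ] [ 50.96807065 -37.03047089] [-0.188 -0.183  0.471  0.003 -0.     0.005]
0 [ 59.6 -20.5] [-0.034  0.066]
8 [ 61.5 -13.5] [-0.042  0.094]
16 [62.7 -5.9] [-0.047  0.124]
24 [63.   2.1] [-0.048  0.156]
32 [62.1 10.4] [-0.045  0.19 ]
40 [60.1 18.9] [-0.037  0.224]
48 [56.8 27.3] [-0.023  0.258]
56 [52.  35.6] [-0.004  0.29 ]
64 [45.8 43.2] [0.021 0.321]
72 [38.3 50. ] [0.051 0.348]
196 [-62.7   5.9] [-0.001  0.024]
204 [-63.   -2.1] [-0.    -0.008]
212 [-62.1 -10.4] [-0.003 -0.042]
220 [-60.1 -18.9] [-0.012 -0.075]
228 [-56.8 -27.3] [-0.025 -0.109]
236 [-52.  -35.6] [-0.044 -0.142]
244 [-45.8 -43.2] [-0.069 -0.173]
252 [-38.3 -50. ] [-0.099 -0.2  ]
```

>>> {"method": "send_rows", "body": {
  "targets": [
    [[0, -0.188, -0.183, 0.3, 0.003, 0, 0.005], [0, -0.188, -0.183, 0.47, 0.003, 0, 0.005], [0, -0.188, -0.183, 0.47, 0.003, 0, 0.005], [0, -0.188, -0.183, 0.47, 0.003, 0, 0.005], [0, -0.188, -0.183, 0.47, 0.003, 0, 0.005], [0, -0.188, -0.183, 0.47, 0.003, 0, 0.005]]
  ]
}}

```text
time: 2.45
tcp_pos: [0.5822, 0.0833, 0.2458]
ee_rot: [[-0.817, 0.058, 0.573], [0.047, 0.998, -0.034], [-0.574, -0.001, -0.819]]
contact_force: [-0.5, -0.4, 0.1]
gripper_width: 0.0002
grasp_force: 0.0
```

```bash
python3 - <<'E'
from h import *
s=manip.get_state();print(tcp(s),s['contact_force'],row(AX+W@[.051,-.037,-.01],toolR(YAW),s))
c=manip.calibration("wrist");im=manip.get_image("wrist");cv2.imwrite("pics/w2.png",im)
E
```

```text
[ 51.2 -36.8  81.1] [-0.50898586 -0.43852633  0.11267728] [ 0.001 -0.001  0.364  0.     0.001  0.001]
```

View pics/w2.png

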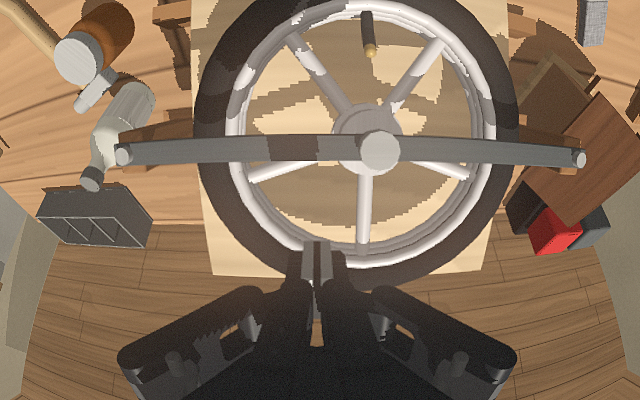

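The view shows the closed fingers at (317,245), hovering over the gap between the top spoke (363,210) and the left spoke (285,172). I'll insert there and push.

>>> {"method": "send_rows", "body": {
  "targets": [
    [[0, 0, 0, 0.12, 0, 0, 0], [0, 0, 0, 0.24, 0, 0, 0], [0, 0, 0, 0.32, 0, 0, 0], [0, 0, 0, 0.364, 0, 0, 0], [0, 0, 0, 0.364, 0, 0, 0]]
  ]
}}

```text
time: 3.0
tcp_pos: [0.634, 0.0785, 0.1698]
ee_rot: [[-0.818, 0.06, 0.572], [0.049, 0.998, -0.036], [-0.573, -0.001, -0.82]]
contact_force: [0.0, 0.1, -0.2]
gripper_width: -0.0003
grasp_force: 0.0
```

```bash
python3 - <<'E'
from h import *
s=manip.get_state();print(tcp(s),s['contact_force'])
E
```

```text
[ 50.1 -38.6 -11. ] [ 0.01585847  0.08719333 -0.1745806 ]
```

>>> {"method": "send_rows", "body": {
  "targets": [
    [[0, -0.017, 0.033, 0, 0, 0, 0], [0, -0.034, 0.066, 0, 0, 0, 0], [0, -0.038, 0.08, 0, 0, 0, 0], [0, -0.042, 0.094, 0, 0, 0, 0], [0, -0.045, 0.109, 0, 0, 0, 0], [0, -0.047, 0.124, 0, 0, 0, 0], [0, -0.048, 0.14, 0, 0, 0, 0], [0, -0.048, 0.156, 0, 0, 0, 0], [0, -0.047, 0.173, 0, 0, 0, 0], [0, -0.045, 0.19, 0, 0, 0, 0], [0, -0.041, 0.207, 0, 0, 0, 0], [0, -0.037, 0.224, 0, 0, 0, 0], [0, -0.03, 0.241, 0, 0, 0, 0], [0, -0.023, 0.258, 0, 0, 0, 0], [0, -0.014, 0.274, 0, 0, 0, 0], [0, -0.004, 0.29, 0, 0, 0, 0], [0, 0.009, 0.306, 0, 0, 0, 0], [0, 0.021, 0.321, 0, 0, 0, 0], [0, 0.036, 0.335, 0, 0, 0, 0], [0, 0.051, 0.348, 0, 0, 0, 0]]
  ]
}}

```text
time: 5.0
tcp_pos: [0.6294, 0.1657, 0.1631]
ee_rot: [[-0.817, 0.061, 0.573], [0.049, 0.998, -0.036], [-0.574, -0.001, -0.819]]
contact_force: [2.8, -4.0, 1.2]
gripper_width: -0.0003
grasp_force: 2.1
```

```bash
python3 - <<'E'
from h import *
s=manip.get_state();print(tcp(s),s['contact_force'])
E
```

```text
[ 38.4  48.2 -10.9] [ 2.80636753 -4.01413676  1.21992109]
```

>>> {"method": "send_rows", "body": {
  "targets": [
    [[0, -0.02, -0.01, 0, 0, 0, 0], [0, -0.02, -0.01, -0.12, 0, 0, 0], [0, -0.02, -0.01, -0.25, 0, 0, 0], [0, -0.02, -0.01, -0.36, 0, 0, 0], [0, -0.05, -0.15, -0.36, 0, 0, 0], [0, -0.05, -0.3, -0.36, 0, 0, 0], [0, -0.05, -0.348, -0.36, 0, 0, 0], [0, -0.05, -0.348, -0.36, 0, 0, 0]]
  ]
}}

```text
time: 5.8
tcp_pos: [0.5825, 0.0799, 0.2442]
ee_rot: [[-0.817, 0.064, 0.573], [0.052, 0.998, -0.036], [-0.574, 0.0, -0.819]]
contact_force: [0.4, 0.4, -0.2]
gripper_width: -0.0
grasp_force: 0.0
```

```bash
cat >> h.py <<'E'
def look(name):
    """wrist picture warped-free: rim-plane polar scan for spokes"""
    c=manip.calibration("wrist");im=manip.get_image("wrist");cv2.imwrite(f"pics/{name}.png",im);return c,im
def ang(c,u,v,h=0):
    p=W.T@(onpl(*fray(c,u,v),AX+W@[0,0,h],W[:,2])-AX);return np.round(p*1000),round(np.degrees(np.arctan2(p[1],p[0])),1)
E
python3 - <<'E'
from h import *;import pickle
s=manip.get_state();print(tcp(s),s['contact_force'],row(AX+W@[.051,-.037,-.01],toolR(YAW),s))
c,im=look("w3");pickle.dump(c,open("w3.pkl","wb"))
E
```

```text
[ 50.6 -40.2  79.5] [ 0.3620746   0.35268842 -0.15098798] [-0.001  0.014  0.358 -0.001  0.    -0.002]
```

View pics/w3.png

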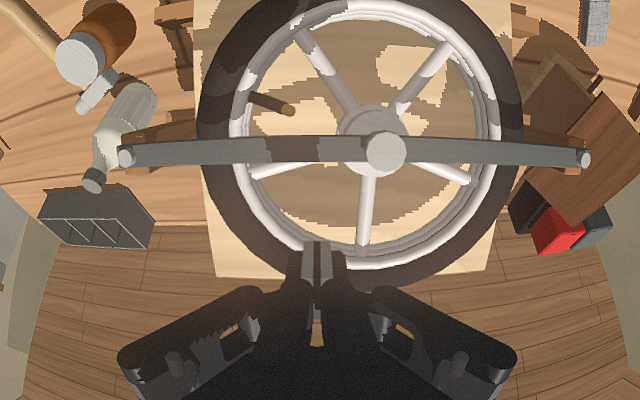

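Valve now at (270,103), left and downhill, so the wheel turned about 72°. The next spoke is at the top (363,215). I'll repeat the push.

>>> {"method": "send_rows", "body": {
  "targets": [
    [[0, 0, 0.012, 0.12, 0, 0, 0], [0, 0, 0.012, 0.24, 0, 0, 0], [0, 0, 0.012, 0.32, 0, 0, 0], [0, 0, 0.012, 0.36, 0, 0, 0], [0, 0, 0.012, 0.36, 0, 0, 0]]
  ]
}}

```text
time: 6.35
tcp_pos: [0.6338, 0.0816, 0.168]
ee_rot: [[-0.82, 0.06, 0.57], [0.049, 0.998, -0.036], [-0.571, -0.001, -0.821]]
contact_force: [-0.0, -0.6, 0.2]
gripper_width: 0.0001
grasp_force: 0.0
```

>>> {"method": "send_rows", "body": {
  "targets": [
    [[0, -0.017, 0.033, 0, 0, 0, 0], [0, -0.034, 0.066, 0, 0, 0, 0], [0, -0.038, 0.08, 0, 0, 0, 0], [0, -0.042, 0.094, 0, 0, 0, 0], [0, -0.045, 0.109, 0, 0, 0, 0], [0, -0.047, 0.124, 0, 0, 0, 0], [0, -0.048, 0.14, 0, 0, 0, 0], [0, -0.048, 0.156, 0, 0, 0, 0], [0, -0.047, 0.173, 0, 0, 0, 0], [0, -0.045, 0.19, 0, 0, 0, 0], [0, -0.041, 0.207, 0, 0, 0, 0], [0, -0.037, 0.224, 0, 0, 0, 0], [0, -0.03, 0.241, 0, 0, 0, 0], [0, -0.023, 0.258, 0, 0, 0, 0], [0, -0.014, 0.274, 0, 0, 0, 0], [0, -0.004, 0.29, 0, 0, 0, 0], [0, 0.009, 0.306, 0, 0, 0, 0], [0, 0.021, 0.321, 0, 0, 0, 0], [0, 0.036, 0.335, 0, 0, 0, 0], [0, 0.051, 0.348, 0, 0, 0, 0]]
  ]
}}

```text
time: 8.35
tcp_pos: [0.6293, 0.1688, 0.1628]
ee_rot: [[-0.817, 0.061, 0.573], [0.049, 0.998, -0.036], [-0.574, -0.001, -0.819]]
contact_force: [1.7, -3.5, 0.7]
gripper_width: 0.0001
grasp_force: 2.0
```

>>> {"method": "send_rows", "body": {
  "targets": [
    [[0, -0.02, -0.01, 0, 0, 0, 0], [0, -0.02, -0.01, -0.12, 0, 0, 0], [0, -0.02, -0.01, -0.25, 0, 0, 0], [0, -0.02, -0.01, -0.36, 0, 0, 0], [0, 0.1, -0.1, -0.36, 0, 0, 0], [0, 0.25, -0.15, -0.36, 0, 0, 0], [0, 0.4, -0.2, -0.36, 0, 0, 0], [0, 0.4, -0.2, -0.36, 0, 0, 0], [0, 0.4, -0.2, -0.36, 0, 0, 0]]
  ]
}}

```text
time: 9.25
tcp_pos: [0.4916, 0.1268, 0.1779]
ee_rot: [[-0.818, 0.06, 0.572], [0.049, 0.998, -0.035], [-0.573, -0.001, -0.82]]
contact_force: [0.5, 0.2, 0.4]
gripper_width: -0.0001
grasp_force: 0.0
```

```bash
python3 - <<'E'
from h import *;import pickle
s=manip.get_state();print(tcp(s),s['contact_force'],row(AX+W@[-.063,0,.08],toolR(YAW),s))
c,im=look("w4");pickle.dump(c,open("w4.pkl","wb"))
E
```

```text
[-63.9   1.2  78.8] [0.45231053 0.24427324 0.39931853] [-0.004 -0.005 -0.005 -0.001 -0.001 -0.   ]
```

View pics/w4.png

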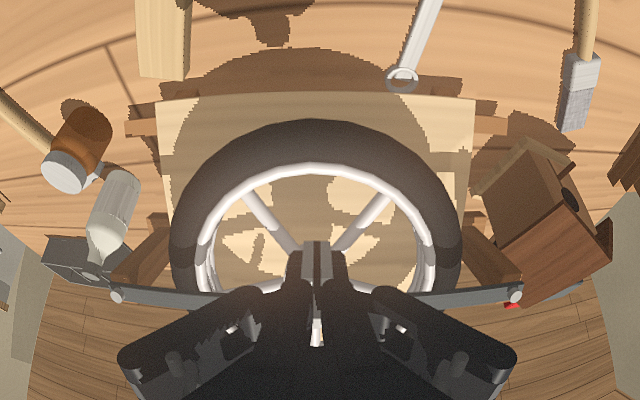

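The fingers are over the bottom gap between the lower spokes at (262,215) and (375,215). I'll measure their angles.

```bash
python3 - <<'E'
from h import *;import pickle
c=pickle.load(open("w4.pkl","rb"));im=cv2.imread("pics/w4.png")
for u,v in[(250,200),(270,222),(380,203),(360,222)]: print(ang(c,u,v))
for v in(205,215,225):
  for a,b in((235,300),(340,400)):
    r=im[v,a:b].astype(int);k=np.where((r.min(1)>125)&(r.max(1)-r.min(1)<25))[0]
    if len(k):print(v,a+k.min(),a+k.max(),len(k),ang(c,a+k.mean(),v))
E
```

```text
(array([-67., -50.,   0.]), np.float64(-143.6))
(array([-49., -35.,   0.]), np.float64(-144.5))
(array([-65.,  50.,   0.]), np.float64(142.4))
(array([-49.,  35.,  -0.]), np.float64(144.4))
205 247 264 18 (array([-63., -46.,   0.]), np.float64(-144.2))
205 368 399 21 (array([-63.,  50.,   0.]), np.float64(141.8))
215 255 273 19 (array([-55., -39.,   0.]), np.float64(-144.4))
215 360 377 18 (array([-55.,  42.,   0.]), np.float64(142.9))
225 263 281 19 (array([-47., -34.,  -0.]), np.float64(-144.2))
225 350 368 19 (array([-47.,  35.,   0.]), np.float64(143.5))
```

>>> {"method": "send_rows", "body": {
  "targets": [
    [[0, -0.003, -0.004, 0.12, 0, 0, 0], [0, -0.003, -0.004, 0.24, 0, 0, 0], [0, -0.003, -0.004, 0.32, 0, 0, 0], [0, -0.003, -0.004, 0.355, 0, 0, 0], [0, -0.003, -0.004, 0.355, 0, 0, 0]]
  ]
}}

```text
time: 9.8
tcp_pos: [0.5455, 0.1226, 0.1067]
ee_rot: [[-0.818, 0.061, 0.572], [0.05, 0.998, -0.036], [-0.573, -0.001, -0.819]]
contact_force: [-0.7, 0.2, -0.0]
gripper_width: 0.0002
grasp_force: 0.0
```

```bash
python3 - <<'E'
from h import *
s=manip.get_state();print(tcp(s),s['contact_force'])
E
```

```text
[-60.5   0.2 -10.5] [-0.68400176  0.24410425 -0.0430957 ]
```

>>> {"method": "send_rows", "body": {
  "targets": [
    [[0, 0, -0.02, 0, 0, 0, 0], [0, -0.003, -0.042, 0, 0, 0, 0], [0, -0.008, -0.058, 0, 0, 0, 0], [0, -0.012, -0.075, 0, 0, 0, 0], [0, -0.018, -0.092, 0, 0, 0, 0], [0, -0.025, -0.109, 0, 0, 0, 0], [0, -0.034, -0.125, 0, 0, 0, 0], [0, -0.044, -0.142, 0, 0, 0, 0], [0, -0.056, -0.158, 0, 0, 0, 0], [0, -0.069, -0.173, 0, 0, 0, 0], [0, -0.077, -0.181, 0, 0, 0, 0], [0, -0.084, -0.187, 0, 0, 0, 0], [0, -0.091, -0.193, 0, 0, 0, 0], [0, -0.096, -0.197, 0, 0, 0, 0], [0, -0.096, -0.197, 0, 0, 0, 0]]
  ]
}}

```text
time: 11.3
tcp_pos: [0.5606, 0.0717, 0.1204]
ee_rot: [[-0.818, 0.062, 0.572], [0.05, 0.998, -0.036], [-0.573, -0.001, -0.82]]
contact_force: [-1.0, 2.3, -2.3]
gripper_width: -0.0003
grasp_force: 1.5
```

```bash
python3 - <<'E'
from h import *
s=manip.get_state();print(tcp(s),s['contact_force'])
E
```

```text
[-37.9 -49.7  -9.6] [-1.04688688  2.29184246 -2.26746137]
```

>>> {"method": "send_rows", "body": {
  "targets": [
    [[0, 0.02, 0.008, 0, 0, 0, 0], [0, 0.02, 0.008, -0.12, 0, 0, 0], [0, 0.02, 0.008, -0.25, 0, 0, 0], [0, 0.02, 0.008, -0.4, 0, 0, 0], [0, -0.07, 0.1, -0.6, 0, 0, 0], [0, -0.15, 0.2, -0.84, 0, 0, 0], [0, -0.15, 0.2, -0.84, 0, 0, 0], [0, -0.15, 0.2, -0.84, 0, 0, 0]]
  ]
}}

```text
time: 12.1
tcp_pos: [0.4765, 0.1296, 0.322]
ee_rot: [[-0.811, 0.059, 0.582], [0.05, 0.998, -0.032], [-0.583, 0.004, -0.813]]
contact_force: [0.5, -0.6, -0.5]
gripper_width: -0.0001
grasp_force: 0.0
```

```bash
python3 - <<'E'
from h import *;import pickle
s=manip.get_state();print(tcp(s),s['contact_force'])
c,im=look("w5");pickle.dump(c,open("w5.pkl","wb"))
cv2.imwrite("pics/w5c.png",cv2.resize(im[40:270,180:450],None,fx=2.5,fy=2.5,interpolation=cv2.INTER_CUBIC))
E
```

```text
[  6.2   3.2 205.7] [ 0.49838549 -0.55716986 -0.53961708]
```

View pics/w5c.png

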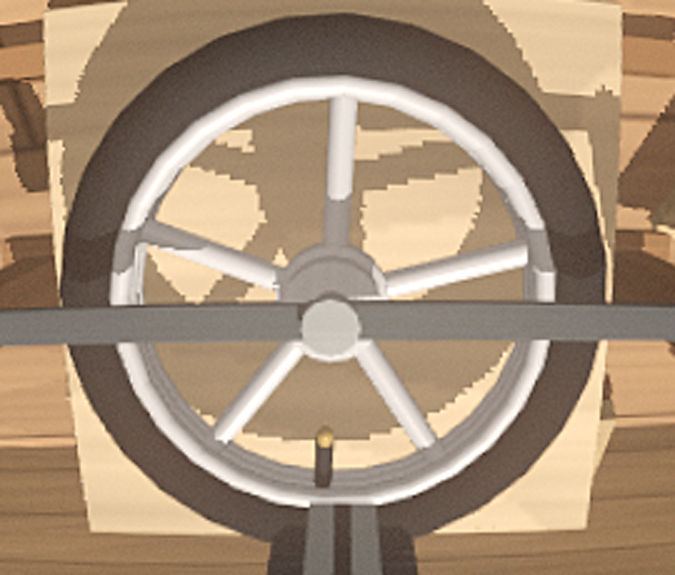

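The valve stem is now near the top at crop (323,460), and the opposite spoke is at crop (341,150). I'll measure the angle from the spoke centrelines.

```bash
python3 - <<'E'
from h import *;import pickle
c,im=look("w6");print(tcp())
# sub-pixel spoke centres: sample the bright profile across each spoke near the nominal angle
g=im.min(2).astype(float);M=np.linalg.inv(c["cam_to_world"])
def px(p):
    q=M[:3,:3]@p+M[:3,3];t=np.arctan2(np.hypot(q[0],q[1]),-q[2]);k=c["fx"]*t/np.hypot(q[0],q[1]);return c["cx"]+k*q[0],c["cy"]-k*q[1]
print('nut',px(AX+W@[0,0,.054]))
for nom in(36,108,180,252,324):
  o=[]
  for r in(50,60,70,80):
    A=np.arange(nom-16,nom+16,.5);P=np.array([px(AX+W@(np.r_[r*np.cos(np.radians(x)),r*np.sin(np.radians(x)),0]/1e3)) for x in A],np.float32)
    im2=cv2.remap(im,P[:,:1],P[:,1:],cv2.INTER_LINEAR)[:,0].astype(int)
    b=(im2.min(1)>95)&(im2.max(1)-im2.min(1)<22)
    if b.sum()>8:o.append((r,round(A[b].mean()-nom,1),int(b.sum()),round(np.degrees(12/r)*2)))
  print(nom,o)
E
```

```text
[  0.7   1.1 201.1]
nut (np.float64(314.0760138494493), np.float64(175.34060274741367))
36 [(50, np.float64(-4.5), 25, 28), (60, np.float64(-3.8), 20, 23), (70, np.float64(-4.0), 17, 20), (80, np.float64(-4.2), 14, 17)]
108 [(50, np.float64(-4.2), 24, 28), (60, np.float64(-3.5), 21, 23), (70, np.float64(-3.8), 18, 20), (80, np.float64(-3.8), 16, 17)]
180 [(50, np.float64(-2.8), 24, 28), (60, np.float64(-3.0), 21, 23), (70, np.float64(-3.0), 17, 20), (80, np.float64(-3.0), 15, 17)]
252 [(50, np.float64(-2.8), 24, 28), (60, np.float64(-2.5), 19, 23), (70, np.float64(-3.0), 17, 20), (80, np.float64(-3.0), 15, 17)]
324 [(50, np.float64(-4.0), 25, 28), (60, np.float64(-3.5), 21, 23), (70, np.float64(-3.8), 18, 20), (80, np.float64(-3.8), 14, 17)]
```

The offset is consistently −3.5°, so one more small nudge in the same place.

```bash
python3 - <<'E'
from h import *
s=manip.get_state()
for p in([-44,-47.5,60],[-44,-47.5,-10],[-34.6,-50.9,-10]): print(row(AX+W@(np.array(p)/1e3),toolR(YAW),s))
E
```

```text
[ 0.18  -0.194  0.564 -0.001  0.001 -0.001]
[ 0.18  -0.194  0.844 -0.001  0.001 -0.001]
[ 0.143 -0.207  0.845 -0.001  0.001 -0.001]
```

>>> {"method": "send_rows", "body": {
  "targets": [
    [[0, 0.09, -0.1, 0.2, 0, 0, 0], [0, 0.18, -0.194, 0.4, 0, 0, 0], [0, 0.18, -0.194, 0.564, 0, 0, 0], [0, 0.18, -0.194, 0.564, 0, 0, 0], [0, 0.18, -0.194, 0.7, 0, 0, 0], [0, 0.18, -0.194, 0.8, 0, 0, 0], [0, 0.18, -0.194, 0.844, 0, 0, 0], [0, 0.18, -0.194, 0.844, 0, 0, 0], [0, 0.18, -0.194, 0.844, 0, 0, 0]]
  ]
}}

```text
time: 13.1
tcp_pos: [0.5553, 0.0738, 0.1159]
ee_rot: [[-0.818, 0.062, 0.572], [0.05, 0.998, -0.036], [-0.573, -0.001, -0.819]]
contact_force: [-0.5, -0.1, -0.3]
gripper_width: -0.0003
grasp_force: 0.0
```

```bash
python3 - <<'E'
from h import *
s=manip.get_state();print(tcp(s),s['contact_force'],row(AX+W@[-.0346,-.0509,-.01],toolR(YAW),s))
E
```

```text
[-44.9 -48.  -10.1] [-0.48594751 -0.08030798 -0.25288932] [-0.041 -0.012 -0.001 -0.001 -0.    -0.001]
```

>>> {"method": "send_rows", "body": {
  "targets": [
    [[0, -0.012, -0.004, 0, 0, 0, 0], [0, -0.022, -0.007, 0, 0, 0, 0], [0, -0.03, -0.009, 0, 0, 0, 0], [0, -0.036, -0.011, 0, 0, 0, 0], [0, -0.041, -0.012, 0, 0, 0, 0], [0, -0.041, -0.012, 0, 0, 0, 0], [0, -0.041, -0.012, 0, 0, 0, 0]]
  ]
}}

```text
time: 13.8
tcp_pos: [0.5628, 0.0701, 0.1208]
ee_rot: [[-0.819, 0.062, 0.571], [0.05, 0.998, -0.036], [-0.572, -0.001, -0.82]]
contact_force: [-4.2, 0.6, 0.0]
gripper_width: -0.0001
grasp_force: 1.9
```

>>> {"method": "send_rows", "body": {
  "targets": [
    [[0, 0.02, 0.008, 0, 0, 0, 0], [0, 0.02, 0.008, -0.12, 0, 0, 0], [0, 0.02, 0.008, -0.25, 0, 0, 0], [0, 0.02, 0.008, -0.4, 0, 0, 0], [0, -0.07, 0.1, -0.6, 0, 0, 0], [0, -0.14, 0.2, -0.84, 0, 0, 0], [0, -0.14, 0.2, -0.84, 0, 0, 0], [0, -0.14, 0.2, -0.84, 0, 0, 0], [0, -0.14, 0.2, -0.84, 0, 0, 0]]
  ]
}}

```text
time: 14.7
tcp_pos: [0.4754, 0.1265, 0.3145]
ee_rot: [[-0.816, 0.06, 0.574], [0.049, 0.998, -0.035], [-0.575, -0.0, -0.818]]
contact_force: [0.1, -1.3, -1.0]
gripper_width: -0.0001
grasp_force: 0.0
```

```bash
cat > m.py <<'E'
from h import *
c,im=look("w7");print(tcp());M=np.linalg.inv(c["cam_to_world"])
def px(p):
    q=M[:3,:3]@p+M[:3,3];t=np.arctan2(np.hypot(q[0],q[1]),-q[2]);k=c["fx"]*t/np.hypot(q[0],q[1]);return c["cx"]+k*q[0],c["cy"]-k*q[1]
for nom in(36,108,180,252,324):
  o=[]
  for r in(50,60,70,80):
    A=np.arange(nom-16,nom+16,.5);P=np.array([px(AX+W@(np.r_[r*np.cos(np.radians(x)),r*np.sin(np.radians(x)),0]/1e3)) for x in A],np.float32)
    i=cv2.remap(im,P[:,:1],P[:,1:],cv2.INTER_LINEAR)[:,0].astype(int)
    b=(i.min(1)>95)&(i.max(1)-i.min(1)<22)
    if b.sum()>8:o.append((r,float(round(A[b].mean()-nom,1)),int(b.sum())))
  print(nom,o)
E
python3 m.py
```

```text
[ -0.5  -0.7 198.7]
36 [(50, -2.0, 25), (60, -1.8, 20), (70, -1.5, 17), (80, -1.8, 14)]
108 [(50, -1.8, 24), (60, -1.8, 20), (70, -1.8, 18), (80, -1.8, 16)]
180 [(50, -0.8, 22), (60, -0.8, 22), (70, -0.8, 18), (80, -0.8, 16)]
252 [(50, 0.0, 23), (60, -0.2, 20), (70, -0.5, 17), (80, -0.2, 14)]
324 [(50, -1.0, 23), (60, -1.2, 20), (70, -1.0, 17), (80, -1.2, 14)]
```

```bash
python3 - <<'E'
from h import *
s=manip.get_state();p=W.T@(np.array([.5628,.0701,.1208])-AX)*1e3;print(p,tcp(s))
for q in(p+[-9,3,0],p+[1.3,-.5,0]): print(row(AX+W@(q/1e3),toolR(YAW),s))
E
```

```text
[-35.75796649 -51.16634644 -10.6086203 ] [ -0.5  -0.7 198.7]
[ 0.176 -0.188  0.838 -0.001 -0.    -0.   ]
[ 0.135 -0.202  0.838 -0.001 -0.    -0.   ]
```

>>> {"method": "send_rows", "body": {
  "targets": [
    [[0, 0.09, -0.1, 0.2, 0, 0, 0], [0, 0.176, -0.188, 0.4, 0, 0, 0], [0, 0.176, -0.188, 0.564, 0, 0, 0], [0, 0.176, -0.188, 0.564, 0, 0, 0], [0, 0.176, -0.188, 0.7, 0, 0, 0], [0, 0.176, -0.188, 0.8, 0, 0, 0], [0, 0.176, -0.188, 0.838, 0, 0, 0], [0, 0.176, -0.188, 0.838, 0, 0, 0], [0, 0.176, -0.188, 0.838, 0, 0, 0]]
  ]
}}

```text
time: 15.65
tcp_pos: [0.5561, 0.0737, 0.1172]
ee_rot: [[-0.818, 0.062, 0.573], [0.05, 0.998, -0.036], [-0.574, -0.001, -0.819]]
contact_force: [0.3, -0.3, -0.6]
gripper_width: 0.0001
grasp_force: 0.0
```

```bash
python3 - <<'E'
from h import *
s=manip.get_state();print(tcp(s),s['contact_force'],row(AX+W@[-.0345,-.0517,-.0106],toolR(YAW),s))
E
```

```text
[-43.5 -47.9  -9.6] [ 0.27886727 -0.31125142 -0.60400857] [-0.036 -0.015  0.004 -0.001  0.    -0.001]
```

>>> {"method": "send_rows", "body": {
  "targets": [
    [[0, -0.012, -0.005, 0, 0, 0, 0], [0, -0.022, -0.008, 0, 0, 0, 0], [0, -0.03, -0.011, 0, 0, 0, 0], [0, -0.036, -0.013, 0, 0, 0, 0], [0, -0.04, -0.015, 0, 0, 0, 0], [0, -0.04, -0.015, 0, 0, 0, 0], [0, -0.04, -0.015, 0, 0, 0, 0]]
  ]
}}

```text
time: 16.35
tcp_pos: [0.5634, 0.0694, 0.1218]
ee_rot: [[-0.818, 0.061, 0.571], [0.05, 0.998, -0.036], [-0.572, -0.001, -0.82]]
contact_force: [-4.4, 2.5, 0.1]
gripper_width: 0.0001
grasp_force: 1.9
```

>>> {"method": "send_rows", "body": {
  "targets": [
    [[0, 0.02, 0.008, 0, 0, 0, 0], [0, 0.02, 0.008, -0.12, 0, 0, 0], [0, 0.02, 0.008, -0.25, 0, 0, 0], [0, 0.02, 0.008, -0.4, 0, 0, 0], [0, -0.07, 0.1, -0.6, 0, 0, 0], [0, -0.14, 0.2, -0.84, 0, 0, 0], [0, -0.14, 0.2, -0.84, 0, 0, 0], [0, -0.14, 0.2, -0.84, 0, 0, 0], [0, -0.14, 0.2, -0.84, 0, 0, 0], [0, -0.14, 0.2, -0.84, 0, 0, 0]]
  ]
}}

```text
time: 17.35
tcp_pos: [0.4749, 0.1246, 0.3122]
ee_rot: [[-0.819, 0.062, 0.57], [0.049, 0.998, -0.037], [-0.571, -0.002, -0.821]]
contact_force: [0.1, 0.4, -0.1]
gripper_width: -0.0001
grasp_force: 0.0
```

```bash
python3 m.py
```

```text
[ -0.8  -2.2 198.1]
36 [(50, -1.0, 23), (60, -1.0, 19), (70, -0.5, 17), (80, -0.8, 14)]
108 [(50, -1.2, 26), (60, -0.2, 20), (70, -0.2, 18), (80, -0.2, 16)]
180 [(50, -0.2, 22), (60, 0.5, 21), (70, 0.5, 17), (80, 0.2, 16)]
252 [(50, 1.0, 23), (60, 1.0, 19), (70, 0.8, 16), (80, 0.2, 13)]
324 [(50, 0.0, 25), (60, 0.2, 20), (70, 0.0, 17), (80, 0.0, 15)]
```

View pics/w7.png

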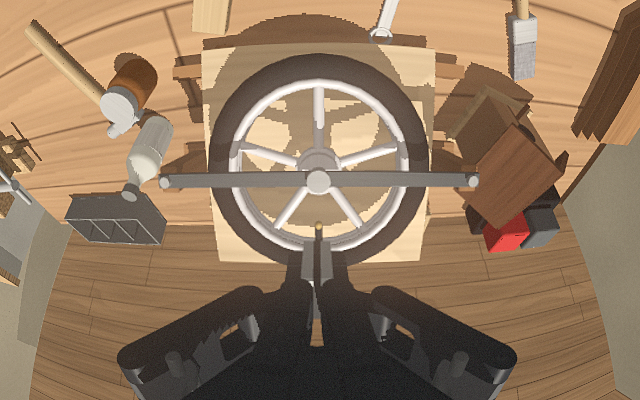

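The valve tip is at (319,226), straight uphill of the nut at (318,182), and the mean angle is about 0°. The hand is clear and nothing else has moved, so I'm handing in.

```bash
python3 -c "
from plant import manip
print(manip.hand_in())"
```

```text
the job is handed in; nothing more can be done
None
```

The job is handed in: the valve stem sits at the top of the wheel, within about half a degree by the last wrist picture, with the wheel at rest, the hand clear and the bystanders apparently unmoved.

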